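# Meter one grinding ball into the sample cup

## Task

Stand the steel cup with the straight side handle upright on the table, centred under the spout of the ball dispenser, and let go of it. Then press the dispenser's plunger down until it bottoms, and hold it firmly on its stop (more than 11 N on the cap, never more than 25 N) for half a second or more so that exactly one ball runs into the cup; then let the plunger spring back up. Leave the cup where it stands, the other balls in the dispenser and everything else on the bench undisturbed.

Things in the scene. Friction and masses are not known exactly. Their poses are not given: they have to be found in the camera images.
- dispenser: Ball dispenser, fixed: white upright housing 66 x 44 mm (local x, y), roof 205 mm above the origin, on a grey foot 110 mm wide. An open aluminium magazine with steel balls slopes up to local +y (to 108 mm out, 172 mm high); a chute slopes down to local -y and ends in a square spout. Origin: centre of the housing in plan, at the foot's underside, which lies 0 to 12 mm below the table top. z up.
- spout (a point): Centre of the downward opening of the spout (32 x 32 mm outside), 110 mm from the dispenser's origin along its local -y and 70 mm above it (58 to 70 mm above the table). The spout's front face is 16 mm further out; its walls reach 42 mm above the opening.
- plunger_top (a point): Centre of the flat top of the plunger's grey round cap (36 mm across, 10 mm thick) on top of the housing, 245 mm above the dispenser's origin when up. It moves with the plunger, straight down.
- plunger (a joint): Plunger stroke in m: 0 up at rest, 0.026 on its rigid stop. The spring pushes back with 3.5 N at the top, 8 N at the stop; there the force rises steeply. The ball is let out only in the last 2 mm and takes about half a second to reach the cup. Held on the stop means a stroke over 0.0245 with more than 11 N on the cap for 0.5 s; over 25 N damages it. Let up too early, it may jam: press again.
- cup: Open round steel cup, 60 mm across at the rim, 56 mm at the foot, 45 mm high, wall 3 mm, floor 4 mm, 0.08 to 0.16 kg. Origin: centre of its underside; z up. Its straight handle points to local -x.
- cup_handle (a point): Grip point on the cup's handle, 75 mm from the cup's axis along local -x, 34 mm above its underside. The handle is a bar 12 mm wide (local y), 12 mm high, from 27 to 109 mm from the axis.
- cup_rim (a point): Centre of the cup's mouth, 45 mm above its underside; the mouth is 54 mm across.
- ball0_center (a point): Centre of the first steel ball (20 mm diameter, 33 g), at the start in the plunger's pocket inside the housing, out of sight: the one to be metered out.
- ball1_center (a point): Centre of the second steel ball, waiting in the magazine channel; it rolls into the pocket when the plunger has come back up. It must stay in the dispenser.
- ball2_center (a point): Centre of the third steel ball, waiting behind the second. It must stay in the dispenser.
- lidded_jar: Bystander: closed steel jar, 60 mm across, 62 mm high, no handle. Origin: centre of its underside.
- dish: Bystander: open white ceramic bowl, 72 mm across, 40 mm high, no handle. Origin: centre of its underside.
- reagent: Bystander: amber bottle, 72 mm across, 150 mm high. Origin: centre of its underside.
- weight: Bystander: brass cylinder, 38 mm across, 50 mm high. Origin: centre of its underside.
- beaker: Bystander: glass beaker, 68 mm across, 85 mm high. Origin: centre of its underside.
- spatula: Bystander: spatula 190 mm long, lying along its local x. Origin on its underside.
- notebook: Bystander: black notebook 150 x 210 x 14 mm. Origin: centre of its underside.
Not all that is in view belongs to the job. What is shaped like the dispenser but red is not meant.

How it is judged:
By the outcome, as a careful person would: the job done as asked, in the order asked, and still so for the second after the job is handed in, with the robot touching nothing.
It also fails if it takes over 69 s, if anything falls off the work surface, if the arm or the gripper's body presses on something with over 40 N, if the wrist force passes 120 N, or if a joint passes its speed limit or range.

## Robot

A 7-joint arm with a two-finger parallel gripper is mounted at the origin on the work surface. World frame = base frame: x ahead of the robot, y to its left, z up, the work surface at z = 0. Lengths are in mm, angles in rad, forces in N, time in s.
With the tool pointing down it reaches from about 400 to 900 mm from the base axis. Payload 5.6 kg.
Tool frame: the origin (TCP) lies between the finger pads; the fingertips stand 14 mm ahead of it and the grasp point (between the pads) lies 5 mm behind it; z points along the fingers, y is the direction in which the jaws open and shut (so a half turn about z gives the same grasp; the last joint's range is limited). The gripper opens to 92 mm and grips with 3 to 60 N. Pads are 20 mm wide; open, the fingers measure 128 mm over their backs; the gripper's body (75 mm by 189 mm) begins 69 mm behind the grasp point.
Start: joints at [-1.289, 0.468, -0.012, 1.603, 0.006, 1.071, -0.056], TCP at [207.468, 616.008, 228.592] pointing down, gripper open.
Joint ranges: [-2.53, 2.53], [-0.31, 2.02], [-1.57, 1.55], [0.28, 2.44], [-1.29, 4.43], [0.15, 1.84], [-2.92, 2.92]. Speed limits (rad/s): [2.57, 2.57, 3.14, 3.14, 3.14, 3.14, 3.14].

## Interface

Orientations are given as [roll, pitch, yaw] about the fixed x, y, z axes, in that order (R = Rz(yaw) Ry(pitch) Rx(roll)).
In Python, from station import manip, imaging, sign_off, models gives the robot as it stands.
- The arm moves only by the tool jog_arm, never from a script. Its argument "targets" is a list that holds one entry, the list of rows, each a list of 7 numbers: the shift along the tool's x, y, z in mm, then the turn, a rotation vector about the tool's x, y, z in rad, then the closure, from 0 (fully open) to 1 (shut). In form: [[[dx, dy, dz, rx, ry, rz, hand], ...]]. A call has 1 to 5 rows; each row is the pose to reach, as a shift and turn from the pose measured when the call began, along the tool's axes at that moment; what a row does not reach only later rows make up. A row lasts 1/12 s, in which the tool goes at most 41.7 mm and 7.16 degrees, less where a joint would pass 70% of its speed; a pose out of reach is approached as far as the arm can. A call with a gripper value outside its range is refused whole. The fingers move at their own pace and stop on an object; "force" is the grip in N (left out, the last holds). Time passes only in rows, so rows that repeat a pose let the fingers close. It gives the time, the measured TCP pose, the force and the opening at its end, in the units of the state.
- manip.observe(): the state, without advancing time (a new reading comes with each control period).
- imaging.grab_frame(name): name is "side" or "top"; returns (picture, depth): 420x560x3 uint8, red, green, blue; 420x560 float32, mm along the optical axis (not along the pixel's ray), 0 where there is no reading.
- imaging.get_calibration(name): a dict with "fx", "fy", "cx", "cy" (pixels), "rvec" (rotation vector, rad) and "tvec" (3), from world to camera coordinates, as OpenCV has them. Camera axes: x right, y down, z forward; pixel columns grow to the right and rows downward; lengths in mm; the calibration is good to about 2 mm. A picture is of the moment at which its call begins. get_calibration takes no time and is no camera call.
- sign_off(): hands the job in, once; it reports no verdict.
Trained networks look in the newest picture that a camera, given by its name, has taken for a name from the list of things; names that differ only in an ending like _2 or _b are one class to them, and where a whole thing is asked for, a point or a joint stands for the part that bears it (a point fixed in the world has none). Each returns a list of dicts, best first, with "confidence" (0 to 1); they miss things now and then, are a little off and sometimes report something else, mostly with a low value. They report only what shows in the picture. A call takes as long as a camera call. They do not tell look-alikes from the thing itself.
- models.find_in(query, camera): "location" ([x, y, z] in mm, in the coordinates of the camera as it stood for that picture, good to about 4 mm: the middle of the surface that is visible of it).
- models.trace(query, camera): "region" (420x560 bool, what is visible of it).
- models.landmark_of(query, camera): "location" ([x, y, z] in mm, in the coordinates of the camera as it stood for that picture, good to about 4 mm: a listed point, or the origin of a listed thing).
The state is a dict: "time": time; "joints": joint angles; "dq": joint speeds; "joint_efforts": joint torques, N m; "ee_pos": TCP position; "ee_rot": TCP orientation; "ft_force": force on the tool from outside, world axes, zero at the start; "wrist_torque": the same for the moment, N m; "grip_width": opening from 0.0 (shut) to 1.0 (fully open).
Only numpy, scipy, OpenCV 4.12 (cv2) and the standard library are available. Lean on these libraries where they do the work, as an engineer would, in place of code of your own. Each camera call takes 0.05 s, during which the arm holds its last target.

## Working session

There is one attempt and no reset: what is moved stays moved. The work goes in short steps, Python scripts to look and compute and a tool call to move; the robot and the scene stay as the last step left them, time stands still between calls to the robot, and variables do not carry over. Pictures are saved under pics/ and viewed, and the job is handed in when it is done.

Besides the shell and the picture viewer there is one more tool, called as name(argument=value, ...), one argument or row to a line, values as JSON. jog_arm: Moves the arm, as the interface text tells. Its arguments: {"type":"object","properties":{"targets":{"type":"array"},"force":{"type":"number"}},"required":["targets"]}

```bash
ls; mkdir -p pics
python3 - <<'E'
from station import manip, imaging, models
import cv2, numpy as np
print(manip.observe())
for n in ("side","top"):
    p,d=imaging.grab_frame(n)
    cv2.imwrite(f"pics/{n}0.png",p[:,:,::-1]); np.save(f"pics/{n}0_d.npy",d)
    c=imaging.get_calibration(n);print(n,c)
    R=cv2.Rodrigues(np.array(c['rvec']))[0];print((-R.T@np.array(c['tvec'])))
E
```

```text
pics
{'time': 0.0, 'joints': array([-1.28902738,  0.46839851, -0.01161158,  1.60360619,  0.00599169,
        1.07137965, -0.0563243 ]), 'dq': array([-3.60937288e-04, -1.12049248e-03,  1.27420676e-03,  1.16112411e-03,
        5.41537562e-04, -2.91443235e-03,  6.73374779e-05]), 'joint_efforts': array([ 2.59598946e-04, -5.20580757e+01, -1.22390655e-02, -2.43740970e+01,
       -5.65784192e-02,  1.74280006e-02,  1.62576384e-04]), 'ee_pos': array([207.29069438, 615.48182401, 227.63369212]), 'ee_rot': array([-3.13983914e+00,  1.11666653e-04,  2.81673928e+00]), 'ft_force': array([ 0.95686334, -0.3370515 , -0.69878888]), 'wrist_torque': array([0.00677565, 0.04059914, 0.03991525]), 'grip_width': 0.9978989673328653}
side {'fx': 402.8500696984691, 'fy': 402.8500696984691, 'cx': 278.6551782217978, 'cy': 207.36859750378377, 'rvec': array([ 2.29042552, -0.86191139,  0.32232159]), 'tvec': array([-453.59238275,  299.78438084, 1232.67016544])}
[ -44.57581402 -742.58629015 1123.24131866]
top {'fx': 440.02954830892, 'fy': 440.02954830892, 'cx': 271.3631191052894, 'cy': 197.8196315601391, 'rvec': array([ 2.16492645, -2.13277554,  0.14306152]), 'tvec': array([-114.92389939,  554.44604378, 1363.49325801])}
[ 365.2620367  -113.22106798 1426.00715884]
```

View pics/side0.png

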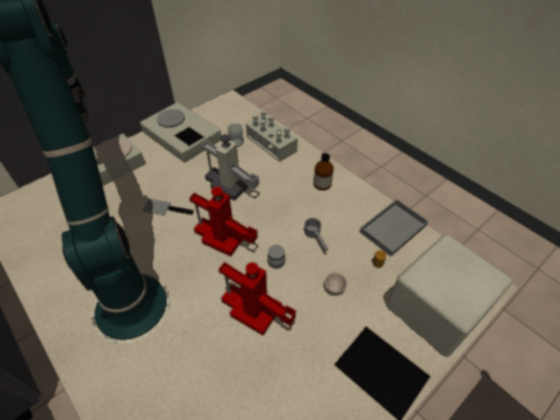

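View pics/top0.png

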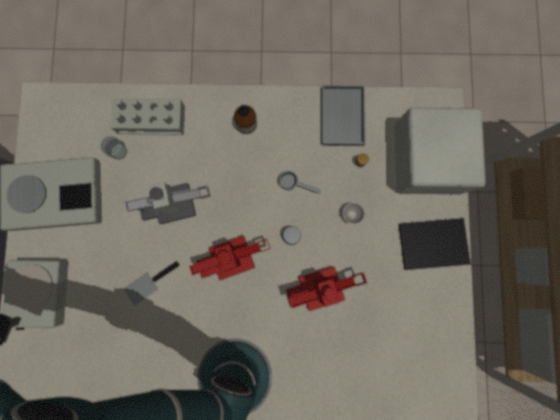

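Candidates: for the cup, top px (288,180) has a handle, (291,235) is the lidless-handle jar and (351,212) the dish. For the dispenser, the white one is at top (170,200); the red ones at (228,257) and (325,288) are excluded. I'll measure these and crop in on them.

```bash
cat > h.py <<'E'
from station import manip, imaging, models
import cv2, numpy as np
def cal(n):
    c=imaging.get_calibration(n);R=cv2.Rodrigues(np.array(c['rvec']))[0];return c,R,np.array(c['tvec'])
def w(n,p):
    c,R,t=cal(n);return R.T@(np.array(p)-t)
def px(n,P):
    c,R,t=cal(n);q=R@np.array(P)+t;return np.array([c['fx']*q[0]/q[2]+c['cx'],c['fy']*q[1]/q[2]+c['cy']])
def cloud(n,d):
    c,R,t=cal(n);v,u=np.mgrid[:d.shape[0],:d.shape[1]]
    P=np.stack([(u-c['cx'])*d/c['fx'],(v-c['cy'])*d/c['fy'],d],-1)
    return (P-t)@R
E
python3 - <<'E'
from h import *
np.set_printoptions(precision=1,suppress=True)
for n in ("side","top"):
    for q in ["dispenser","spout","plunger_top","cup","cup_handle","cup_rim","ball1_center","ball2_center","lidded_jar"]:
        for r in models.landmark_of(q,n)[:4]:
            P=w(n,r['location']);print(n,q,round(r['confidence'],2),P,px(n,P))
print(manip.observe()['time'])
s=cv2.imread('pics/side0.png');t=cv2.imread('pics/top0.png')
a=cv2.resize(t[150:260,110:340],None,fx=3.4,fy=3.4,interpolation=cv2.INTER_CUBIC)
cv2.imwrite('pics/tc.png',a)
b=cv2.resize(s[120:270,190:350],None,fx=4,fy=4,interpolation=cv2.INTER_CUBIC)
cv2.imwrite('pics/sc.png',b)
E
```

```text
side dispenser 0.64 [360.7  18.4  -2. ] [222.7 239.5]
side dispenser 0.63 [ 274.3 -273.    -3.4] [256.4 313.2]
side dispenser 0.59 [539.9 205.9  -3.1] [231.7 186.3]
side dispenser 0.43 [534.1 207.  242. ] [223.8 137.1]
side spout 0.87 [ 312.1 -372.7   69.3] [288.1 317.7]
side spout 0.82 [564.3 100.3  63. ] [252.7 186.1]
side spout 0.57 [409.  -88.2  71.7] [251.7 237.9]
side spout 0.5 [536.  202.8  -6.1] [231.5 187.7]
side plunger_top 0.61 [ 276.1 -267.7  247.5] [251.4 266.1]
side plunger_top 0.6 [366.4  11.8 245.3] [216.9 190.6]
side plunger_top 0.5 [534.8 206.9 244.3] [223.9 136.5]
side cup 0.84 [ 618.4 -161.6   -2.2] [312.1 231.7]
side cup 0.2 [ 422.3 -631.5   -0.5] [381.  370.8]
side cup_handle 0.6 [ 590.9 -232.2   35.5] [321.7 241.6]
side cup_handle 0.18 [707.5 400.4  -1.9] [235.8 143.5]
side ball2_center 0.51 [ 683.7 -400.3   -2. ] [376.8 264.2]
side ball2_center 0.25 [ 510.1 -370.4   -1.6] [333.9 288.8]
side lidded_jar 0.86 [ 437.4 -174.    -1.2] [275.7 262.2]
top dispenser 0.78 [535.5 211.6  -0.8] [173.9 204.2]
top dispenser 0.75 [ 276.2 -266.    -2. ] [320.1 287.3]
top dispenser 0.71 [ 616.1 -160.     0.9] [287.9 181.5]
top dispenser 0.61 [363.8  15.7  -2.5] [232.5 258.2]
top spout 0.79 [ 308.9 -372.5   70.8] [357.8 278.4]
top spout 0.73 [566.7 102.1  67.6] [204.6 192.2]
top plunger_top 0.73 [812.5 -19.1   3.1] [246.4 122.9]
top plunger_top 0.61 [ 274.8 -266.9  254.7] [331.  294.2]
top plunger_top 0.6 [537.1 208.5 240.5] [155.5 192.9]
top plunger_top 0.44 [366.9  17.1 241.3] [223.7 257. ]
top cup 0.67 [ 617.4 -160.1   -3.2] [287.9 181.3]
top cup_handle 0.66 [ 589.2 -228.6   34.5] [309.6 188.3]
top cup_rim 0.7 [ 612.5 -161.5   42.3] [288.8 180.4]
top cup_rim 0.42 [538.3 210.  243.6] [154.6 192.3]
top ball2_center 0.56 [524.4 246.5 154.3] [150.  201.4]
top lidded_jar 0.75 [ 437.6 -170.9    3.2] [290.8 236. ]
1.0
```

View pics/tc.png

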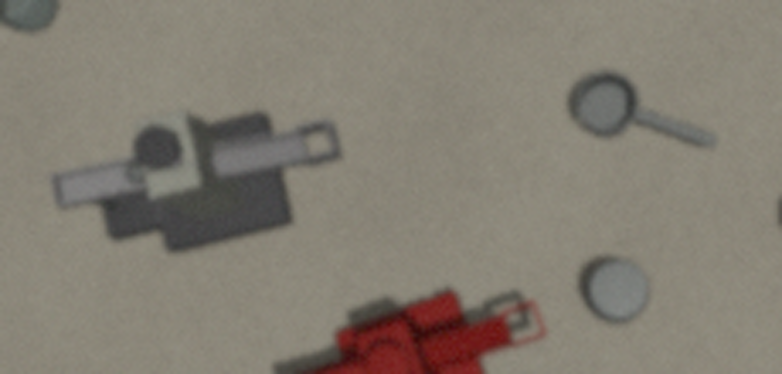

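View pics/sc.png

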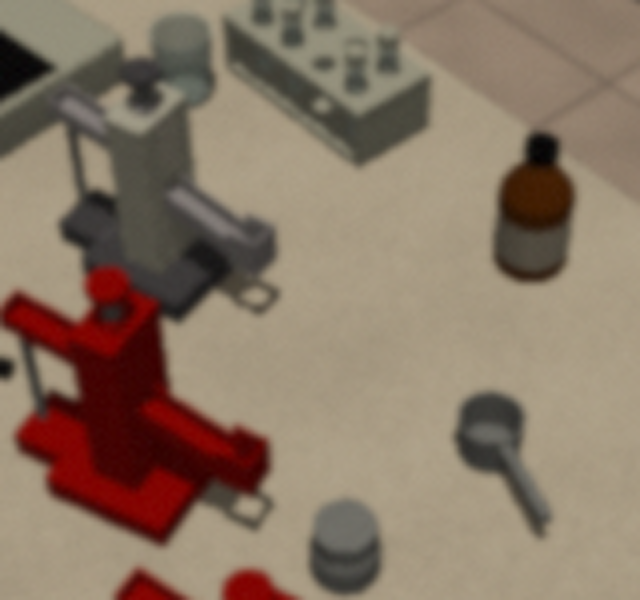

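Top crop: the white dispenser's cap is at about (156,193), its spout ring at (205,192), and its magazine points left (+y). The cup with its straight handle is at (288,180), handle tip at (320,191). The jar at (291,235) has no handle, so the cup choice holds. Next I'll refine with depth.

Run:
```python
from h import *
np.set_printoptions(precision=1,suppress=True)
for n in ("top","side"):
    C=cloud(n,np.load(f'pics/{n}0_d.npy'));d=np.load(f'pics/{n}0_d.npy');ok=d>0
    X,Y,Z=C[...,0],C[...,1],C[...,2]
    tb=ok&(abs(X-600)<60)&(abs(Y)<60);print(n,'table',np.median(Z[tb]),Z[tb].std())
    m=ok&(np.hypot(X-536,Y-208)<45)
    m2=m&(Z>225);print('cap',m2.sum(),C[m2].mean(0),np.median(Z[m2]), np.percentile(Z[m2],[5,25,75,95]), C[m2][:,:2].min(0),C[m2][:,:2].max(0))
    m3=m&(Z>190)&(Z<215);print('roof',m3.sum(),C[m3].mean(0),np.median(Z[m3]))
    s=ok&(np.hypot(X-566,Y-101)<40)&(Z>85)&(Z<140);print('spout top',s.sum(),C[s].mean(0),np.median(Z[s]),C[s][:,:2].min(0),C[s][:,:2].max(0))
    c=ok&(np.hypot(X-616,Y+161)<50)&(Z>38)&(Z<55);print('rim',c.sum(),C[c].mean(0),C[c][:,:2].min(0),C[c][:,:2].max(0))
    g=ok&(np.hypot(X-616,Y+161)<125)&(Z>25)&(Z<55)&(np.hypot(X-616,Y+161)>40)
    P=C[g];print('handle',g.sum(),P.mean(0))
    u,sv,vt=np.linalg.svd(P[:,:2]-P[:,:2].mean(0));print(vt[0],np.degrees(np.arctan2(vt[0][1],vt[0][0])),np.median(P[:,2]))
# tall regions of traced masks
for q in ["cup","dispenser"]:
  for n in ("top",):
    for r in models.trace(q,n)[:3]:
        M=r['region'];ys,xs=np.nonzero(M);print(q,r['confidence'],xs.mean(),ys.mean(),xs.min(),xs.max(),ys.min(),ys.max())
```

```text
top table -0.19150242828174122 3.1255593835739046
cap 138 [537.7 208.2 241.5] 241.77840581814075 [237.6 239.9 243.3 245.4] [520.4 191.6] [553.6 226.5]
roof 265 [534.6 203.  201.4] 201.9143200429572
spout top 128 [563.4 114.6  97.1] 96.23849123329848 [543.6  83.4] [585.8 140.2]
rim 82 [ 614.8 -170.    43.3] [ 587.  -206.8] [ 646.7 -133.2]
handle 89 [ 591.1 -229.9   38.5]
[-0.3 -0.9] -109.30646606677591 38.57222206694006
side table -0.9260259067387976 2.467865649890697
cap 73 [534.8 204.5 239.5] 240.25483509878055 [232.5 238.1 241.7 243.2] [518.5 187. ] [551.6 225.7]
roof 178 [532.4 199.7 200.3] 200.74665530839695
spout top 141 [562.4 107.4  97.1] 97.18028506534695 [540.5  80. ] [584.4 140.8]
rim 77 [ 610.9 -168.1   42.7] [ 583. -206.] [ 643.4 -131.9]
handle 80 [ 588.4 -234.    37.8]
[-0.3 -0.9] -108.65783428038749 38.4046337228786
cup 0.85 294.1551246537396 181.74515235457065 281 319 171 192
dispenser 0.82 321.37708228167594 288.5007571933367 287 366 267 309
dispenser 0.64 168.0900606626225 201.96266915538965 125 209 182 223
dispenser 0.32 245.46350364963504 118.72262773722628 234 256 104 133
```

```bash
cat >> h.py <<'E'
from scipy.spatial.transform import Rotation as Ro
np.set_printoptions(precision=3,suppress=True)
def delta(P,yawdeg):
    s=manip.observe();R=Ro.from_euler('xyz',s['ee_rot']);T=Ro.from_euler('xyz',[np.pi,0,np.radians(yawdeg)])
    print('pos',s['ee_pos'],'yaw',np.degrees(s['ee_rot'][2]),'t',s['time'],'ft',s['ft_force'],'w',s['grip_width'],'q',s['joints'])
    print('delta',R.inv().apply(np.array(P)-s['ee_pos']),'rot',(R.inv()*T).as_rotvec())
E
python3 -c "
from h import *
delta([207,616,370],161.4); delta([589,-232,370],70)"
```

```text
pos [207.484 616.018 228.605] yaw 161.38462774949957 t 1.1 ft [-0.023  0.297  0.426] w 0.9999105437100332 q [-1.289  0.467 -0.012  1.603  0.006  1.071 -0.056]
delta [   0.449   -0.157 -141.395] rot [ 0.  0. -0.]
pos [207.484 616.018 228.605] yaw 161.38462774949957 t 1.1 ft [-0.023  0.297  0.426] w 0.9999105437100332 q [-1.289  0.467 -0.012  1.603  0.006  1.071 -0.056]
delta [-632.259 -681.852 -141.446] rot [ 0.    -0.     1.595]
```

jog_arm(
  targets=[
    [[0,0,-40,0,0,0,0],[0,0,-80,0,0,0,0],[0,0,-120,0,0,0,0],[0,0,-141,0,0,0,0],[-20,-20,-141,0,0,0.1,0]],
  ],
)

```text
time: 1.52
ee_pos: [216.8, 595.9, 375.3]
ee_rot: [3.131, -0.004, 2.723]
ft_force: [-1.0, -0.7, -0.1]
grip_width: 0.999
```

```bash
python3 -c "
from h import *
delta([430,450,370],136); delta([589,-232,370],70)"
```

```text
pos [216.781 595.946 375.258] yaw 155.99901775583334 t 1.5167 ft [-1.011 -0.675 -0.106] w 0.9988861360877695 q [-1.282  0.331  0.012  1.468 -0.007  1.331 -0.117]
delta [-254.168  -46.642    3.676] rot [ 0.01  -0.006  0.349]
pos [216.781 595.946 375.258] yaw 155.99901775583334 t 1.5167 ft [-1.011 -0.675 -0.106] w 0.9988861360877695 q [-1.282  0.331  0.012  1.468 -0.007  1.331 -0.117]
delta [-676.822 -604.95    -4.11 ] rot [ 0.005 -0.011  1.501]
```

jog_arm(
  targets=[
    [[-41,-8,0,0,0,0.07,0],[-82,-16,0,0,0,0.14,0],[-123,-24,0,0,0,0.21,0],[-164,-35,0,0,0,0.28,0],[-205,-45,0,0,0,0.35,0]],
  ],
)

```text
time: 1.93
ee_pos: [385.7, 470.9, 374.2]
ee_rot: [3.133, -0.008, 2.37]
ft_force: [0.8, 0.6, 1.4]
grip_width: 1.0
```

```bash
python3 -c "
from h import *
delta([530,260,370],115); delta([589,-232,370],70)"
```

```text
pos [385.733 470.943 374.233] yaw 135.7677408018971 t 1.9333 ft [0.831 0.619 1.387] w 1.0003395430438247 q [-1.06   0.282  0.159  1.541 -0.053  1.313 -0.096]
delta [-250.542  -50.527    1.788] rot [ 0.008 -0.009  0.362]
pos [385.733 470.943 374.233] yaw 135.7677408018971 t 1.9333 ft [0.831 0.619 1.387] w 1.0003395430438247 q [-1.06   0.282  0.159  1.541 -0.053  1.313 -0.096]
delta [-636.009 -361.856   -4.097] rot [ 0.004 -0.012  1.148]
```

jog_arm(
  targets=[
    [[-41,-8,0,0,0,0.07,0],[-82,-16,0,0,0,0.14,0],[-123,-24,0,0,0,0.21,0],[-164,-35,0,0,0,0.28,0],[-205,-48,0,0,0,0.35,0]],
  ],
)

```text
time: 2.35
ee_pos: [498.0, 295.5, 372.3]
ee_rot: [3.135, -0.011, 2.016]
ft_force: [0.7, 0.3, -0.9]
grip_width: 1.004
```

```bash
python3 -c "
from h import *
delta([590,80,370],96); delta([589,-232,370],70)"
```

```text
pos [497.989 295.531 372.337] yaw 115.51477040893955 t 2.35 ft [ 0.707  0.323 -0.858] w 1.0035310070781014 q [-0.845  0.229  0.313  1.622 -0.083  1.296 -0.072]
delta [-234.156   -9.8     -0.228] rot [ 0.004 -0.012  0.341]
pos [497.989 295.531 372.337] yaw 115.51477040893955 t 2.35 ft [ 0.707  0.323 -0.858] w 1.0035310070781014 q [-0.845  0.229  0.313  1.622 -0.083  1.296 -0.072]
delta [-515.281 -145.073   -4.076] rot [ 0.002 -0.013  0.794]
```

jog_arm(
  targets=[
    [[-41,-3,0,0,0,0.07,0],[-82,-8,0,0,0,0.14,0],[-123,-15,0,0,0,0.21,0],[-164,-20,0,0,0,0.28,0],[-205,-28,0,0,0,0.35,0]],
  ],
)

```text
time: 2.77
ee_pos: [561.3, 97.4, 370.3]
ee_rot: [3.139, -0.013, 1.663]
ft_force: [0.1, 0.0, 0.4]
grip_width: 1.003
```

```bash
python3 -c "
from h import *
delta([589,-232,250],70)"
```

```text
pos [561.262  97.393 370.267] yaw 95.27828296075184 t 2.7667 ft [0.074 0.042 0.362] w 1.0028943680295737 q [-0.62   0.219  0.479  1.653 -0.117  1.292 -0.027]
delta [-332.034   -3.034  116.091] rot [ 0.    -0.013  0.441]
```

jog_arm(
  targets=[
    [[-41,0,0,0,-0.003,0.07,0],[-82,0,0,0,-0.005,0.14,0],[-123,-1,0,0,-0.008,0.21,0],[-164,-2,10,0,-0.01,0.28,0],[-205,-2,20,0,-0.013,0.35,0]],
  ],
)

```text
time: 3.18
ee_pos: [578.1, -107.7, 348.6]
ee_rot: [3.139, -0.001, 1.31]
ft_force: [-0.1, -0.1, 0.1]
grip_width: 1.006
```

```bash
python3 -c "
from h import *
delta([589,-232,220],70)"
```

```text
pos [ 578.081 -107.748  348.634] yaw 75.02962872174103 t 3.1833 ft [-0.075 -0.121  0.14 ] w 1.006301283741576 q [-0.377  0.285  0.638  1.649 -0.178  1.263  0.033]
delta [-117.338   42.285  128.64 ] rot [ 0.003 -0.001  0.088]
```

jog_arm(
  targets=[
    [[-23,8,26,0,0,0.018,0],[-46,16,52,0,0,0.035,0],[-70,25,78,0,0,0.05,0],[-94,34,104,0,0,0.07,0],[-117,42,129,0,0,0.088,0]],
  ],
)

```text
time: 3.6
ee_pos: [588.8, -232.8, 218.4]
ee_rot: [3.139, -0.001, 1.221]
ft_force: [-0.1, 0.5, -0.2]
grip_width: 1.0
```

Run:
```python
from h import *
n='side'
for n in ('side','top'):
    p,d=imaging.grab_frame(n);cv2.imwrite(f'pics/{n}1.png',p[:,:,::-1])
    for q in ('cup_handle','cup'):
        for r in models.landmark_of(q,n)[:2]: print(n,q,r['confidence'],w(n,r['location']))
delta([589.5,-231.5,110],70)
s=cv2.imread('pics/side1.png');cv2.imwrite('pics/s1c.png',cv2.resize(s[100:300,230:400],None,fx=3,fy=3))
```

```text
side cup_handle 0.95 [ 592.329 -231.668   35.668]
side cup_handle 0.4 [ 423.603 -631.341    2.494]
side cup 0.91 [ 616.395 -161.878   -1.67 ]
top cup 0.51 [ 618.367 -160.374   -1.764]
pos [ 589.784 -230.458  220.734] yaw 70.09155077642583 t 3.9 ft [ 0.989 -0.621 -0.535] w 1.000912723666187 q [-0.141  0.494  0.636  1.691 -0.332  1.062  0.253]
delta [ -1.326  -0.386 110.73 ] rot [ 0.004 -0.002  0.002]
```

View pics/s1c.png

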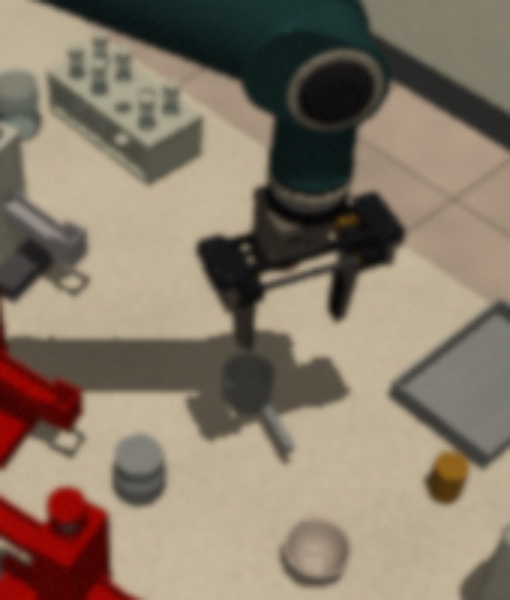

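jog_arm(
  targets=[
    [[-1,0,40,0,0,0,0],[-1,0,80,0,0,0,0],[-1,0,120,0,0,0,0],[-1,0,150,0,0,0,0],[-1,0,170,0,0,0,0]],
  ],
)

```text
time: 4.32
ee_pos: [590.4, -228.6, 49.0]
ee_rot: [3.139, -0.004, 1.226]
ft_force: [-1.0, -0.1, 0.3]
grip_width: 0.999
```

Run:
```python
from h import *
for n in ('side',):
    p,d=imaging.grab_frame(n);cv2.imwrite(f'pics/{n}2.png',p[:,:,::-1])
delta([589.8,-231.5,29],70)
s=cv2.imread('pics/side2.png');cv2.imwrite('pics/s2c.png',cv2.resize(s[160:300,250:400],None,fx=4,fy=4))
```

```text
pos [ 588.692 -227.953   46.154] yaw 70.26828554285173 t 4.3667 ft [-1.661  0.36  -2.377] w 1.0011130218793125 q [-0.053  0.712  0.514  1.788 -0.484  0.772  0.368]
delta [-3.018  2.268 17.142] rot [-0.002 -0.003  0.005]
```

View pics/s2c.png

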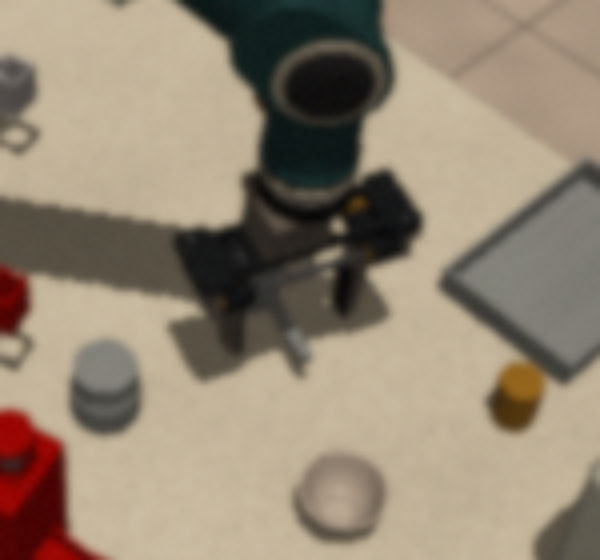

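jog_arm(
  targets=[
    [[-3,2,10,0,0,0,0],[-3,2,17,0,0,0,0],[-3,2,17,0,0,0,0.5],[-3,2,17,0,0,0,0.8],[-3,2,17,0,0,0,1]],
  ],
  force=40,
)

```text
time: 4.78
ee_pos: [590.6, -231.6, 30.6]
ee_rot: [3.141, -0.003, 1.227]
ft_force: [-0.2, -0.6, 0.2]
grip_width: 0.806
```

jog_arm(
  targets=[
    [[0,0,0,0,0,0,1],[0,0,0,0,0,0,1],[0,0,0,0,0,0,1],[0,0,0,0,0,0,1],[0,0,0,0,0,0,1]],
  ],
)

```text
time: 5.2
ee_pos: [590.6, -231.6, 30.8]
ee_rot: [3.14, -0.003, 1.227]
ft_force: [-0.2, 0.4, -0.3]
grip_width: 0.444
```

Run:
```python
from h import *
for n in ('side',):
    p,d=imaging.grab_frame(n);cv2.imwrite(f'pics/{n}3.png',p[:,:,::-1])
    for r in models.landmark_of('cup',n)[:2]: print(n,r['confidence'],w(n,r['location']))
delta([589.8,-231.5,29],70)
s=cv2.imread('pics/side3.png');cv2.imwrite('pics/s3c.png',cv2.resize(s[160:300,250:400],None,fx=4,fy=4))
```

```text
side 0.51 [ 617.117 -162.722   -1.945]
side 0.49 [564.852 102.411  65.25 ]
pos [ 590.518 -231.631   30.599] yaw 70.28337597887912 t 5.3 ft [-0.287  0.591 -0.05 ] w 0.35674955135278424 q [-0.037  0.737  0.5    1.784 -0.499  0.748  0.383]
delta [-0.124 -0.722  1.598] rot [ 0.001 -0.003  0.005]
```

View pics/s3c.png

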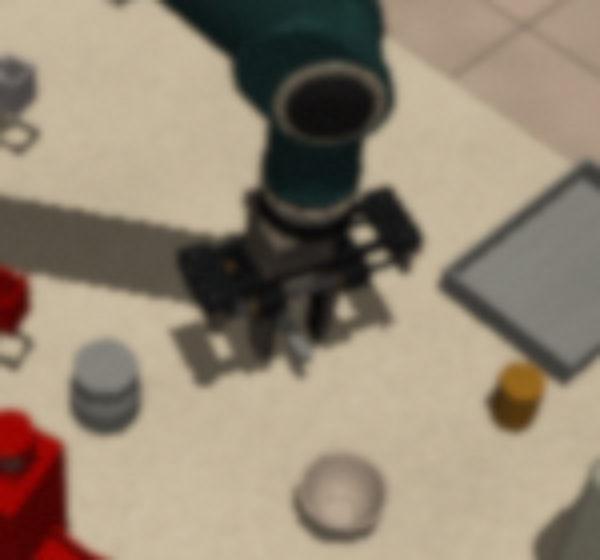

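jog_arm(
  targets=[
    [[0,0,1,0,0,0,1],[0,0,1,0,0,0,1],[0,0,1,0,0,0,1],[0,0,1,0,0,0,1],[0,0,1,0,0,0,1]],
  ],
)

```text
time: 5.72
ee_pos: [590.4, -231.6, 29.5]
ee_rot: [3.141, -0.003, 1.227]
ft_force: [-0.6, 0.3, -1.1]
grip_width: 0.13
```

jog_arm(
  targets=[
    [[0,0,0,0,0,0,1],[0,0,0,0,0,0,1],[0,0,0,0,0,0,1]],
  ],
)

```text
time: 5.97
ee_pos: [590.5, -231.6, 29.5]
ee_rot: [3.141, -0.003, 1.227]
ft_force: [-0.7, -0.4, -0.1]
grip_width: 0.121
```

jog_arm(
  targets=[
    [[0,0,-8,0,0,0,1],[0,0,-20,0,0,0,1],[0,0,-40,0,0,0,1],[0,0,-60,0,0,0,1],[0,0,-60,0,0,0,1]],
  ],
)

```text
time: 6.38
ee_pos: [592.9, -233.2, 94.4]
ee_rot: [3.134, -0.004, 1.226]
ft_force: [1.2, -0.4, -1.6]
grip_width: 0.125
```

Run:
```python
from h import *
for n in ('side','top'):
    p,d=imaging.grab_frame(n);cv2.imwrite(f'pics/{n}4.png',p[:,:,::-1]);np.save(f'pics/{n}4_d.npy',d)
    for q in ('cup','cup_rim','cup_handle'):
        for r in models.landmark_of(q,n)[:2]: print(n,q,r['confidence'],w(n,r['location']))
delta([585.5,29,90],105)
s=cv2.imread('pics/side4.png');s=cv2.resize(s[130:270,250:400],None,fx=2.6,fy=2.6)
t=cv2.imread('pics/top4.png');t=cv2.resize(t[130:270,220:370],None,fx=2.6,fy=2.6)
cv2.imwrite('pics/s4c.png',np.hstack([s,t]))
```

```text
side cup 0.54 [ 621.1   -165.182   62.337]
side cup_rim 0.6 [ 616.981 -158.638  111.667]
side cup_handle 0.42 [ 594.448 -232.16   100.576]
top cup 0.41 [ 618.407 -159.431   57.297]
top cup_rim 0.39 [ 616.544 -160.186  104.682]
top cup_handle 0.47 [ 509.543 -368.545   -2.169]
pos [ 589.784 -231.613   88.575] yaw 70.27482839456867 t 6.7833 ft [-0.036  0.261 -1.58 ] w 0.12482620744765979 q [-0.073  0.657  0.55   1.77  -0.446  0.843  0.344]
delta [243.878 -91.992  -0.583] rot [-0.    -0.003 -0.606]
```

View pics/s4c.png

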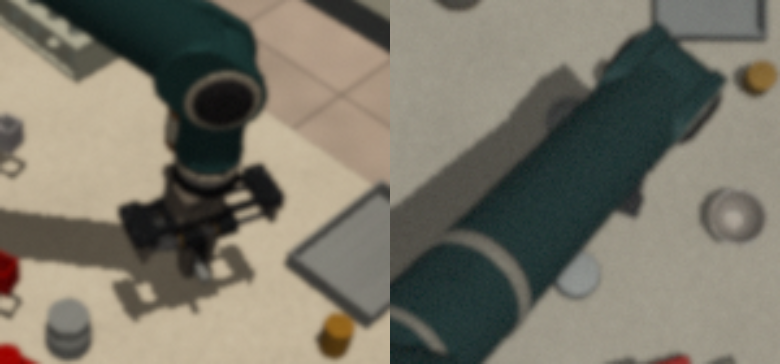

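Run:
```python
from h import *
C=cloud('top',np.load('pics/top4_d.npy'));S=cloud('side',np.load('pics/side4_d.npy'))
az=np.arctan2(-232,590);e=np.array([np.cos(az),np.sin(az)]);nn=np.array([-e[1],e[0]])
for r in range(0,760,40):
    o=[]
    for K in (C,S):
        a=K[...,:2]@e;l=K[...,:2]@nn
        m=(abs(a-r)<15)&(K[...,2]>150)&(abs(l)<160)
        Z=K[...,2][m];L=l[m]
        o.append((m.sum(),)+((np.percentile(Z,[2,98]).round(),np.percentile(L,[2,98]).round()) if m.sum()>5 else ()))
    print(r,o)
```

```text
0 [(np.int64(260), array([328., 399.]), array([ 3., 74.])), (np.int64(1131), array([160., 391.]), array([-78.,  46.]))]
40 [(np.int64(604), array([172., 454.]), array([-63.,  76.])), (np.int64(1365), array([159., 448.]), array([-68.,  16.]))]
80 [(np.int64(469), array([266., 508.]), array([-36.,  64.])), (np.int64(1076), array([232., 504.]), array([-38.,  30.]))]
120 [(np.int64(475), array([463., 564.]), array([-18.,  75.])), (np.int64(941), array([402., 562.]), array([-23.,  45.]))]
160 [(np.int64(650), array([517., 622.]), array([-8., 89.])), (np.int64(1096), array([453., 620.]), array([-13.,  64.]))]
200 [(np.int64(808), array([551., 680.]), array([  7., 109.])), (np.int64(1241), array([502., 680.]), array([ 3., 83.]))]
240 [(np.int64(1160), array([618., 754.]), array([ 28., 154.])), (np.int64(1418), array([565., 753.]), array([ 22., 144.]))]
280 [(np.int64(1634), array([166., 782.]), array([-73., 157.])), (np.int64(1410), array([160., 781.]), array([-81., 154.]))]
320 [(np.int64(1801), array([153., 782.]), array([-146.,  157.])), (np.int64(1416), array([152., 778.]), array([-155.
[... 498 characters left out ...]
56.]))]
520 [(np.int64(534), array([516., 580.]), array([-5., 78.])), (np.int64(539), array([467., 580.]), array([-13.,  43.]))]
560 [(np.int64(526), array([203., 543.]), array([-29.,  63.])), (np.int64(760), array([175., 540.]), array([-35.,  27.]))]
600 [(np.int64(495), array([413., 506.]), array([-42.,  53.])), (np.int64(1168), array([183., 501.]), array([-48.,  18.]))]
640 [(np.int64(464), array([420., 470.]), array([-50.,  51.])), (np.int64(796), array([177., 472.]), array([-56.,  32.]))]
680 [(np.int64(81), array([418., 445.]), array([-21.,  37.])), (np.int64(142), array([177., 446.]), array([-32.,  25.]))]
720 [(np.int64(0),), (np.int64(179), array([171., 214.]), array([-32.,  30.]))]
```

Run:
```python
from h import *
delta([612,-69,85],105.5)
```

```text
pos [ 589.784 -231.613   88.575] yaw 70.27482839456867 t 6.7833 ft [-0.036  0.261 -1.58 ] w 0.12482620744765979 q [-0.073  0.657  0.55   1.77  -0.446  0.843  0.344]
delta [160.558 -33.966   4.101] rot [-0.    -0.003 -0.615]
```

jog_arm(
  targets=[
    [[32,-7,0,0,0,-0.12,1],[64,-14,0,0,0,-0.24,1],[96,-20,0,0,0,-0.36,1],[128,-27,0,0,0,-0.48,1],[160,-34,4,0,0,-0.6,1]],
  ],
)

```text
time: 7.2
ee_pos: [612.1, -68.2, 85.3]
ee_rot: [3.14, -0.003, 1.832]
ft_force: [1.1, -0.2, -1.5]
grip_width: 0.126
```

Run:
```python
from h import *
for n in ('side','top'):
    p,d=imaging.grab_frame(n);cv2.imwrite(f'pics/{n}5.png',p[:,:,::-1]);np.save(f'pics/{n}5_d.npy',d)
    for q in ('cup','cup_rim','spout'):
        for r in models.landmark_of(q,n)[:3]: print(n,q,r['confidence'],w(n,r['location']))
delta([612,-69,37],105.5)
s=cv2.imread('pics/side5.png');s=cv2.resize(s[110:250,210:360],None,fx=2.6,fy=2.6)
t=cv2.imread('pics/top5.png');t=cv2.resize(t[130:270,150:300],None,fx=2.6,fy=2.6)
cv2.imwrite('pics/s5c.png',np.hstack([s,t]))
```

```text
side cup 0.49 [593.078   2.77   51.391]
side cup_rim 0.59 [592.579   9.961  99.113]
side spout 0.91 [409.786 -87.464  72.213]
side spout 0.89 [564.309 100.277  63.392]
side spout 0.83 [ 309.762 -372.477   70.863]
top spout 0.83 [567.263 105.901  66.67 ]
top spout 0.76 [400.941 -83.751  70.561]
top spout 0.59 [ 309.179 -370.97    69.096]
pos [611.504 -71.438  85.033] yaw 104.4854562640155 t 7.6 ft [-0.176 -0.286 -0.077] w 0.129199973259208 q [-0.233  0.607  0.399  1.812 -0.321  0.787  0.584]
delta [ 2.131  1.071 48.038] rot [ 0.    -0.002 -0.018]
```

View pics/s5c.png

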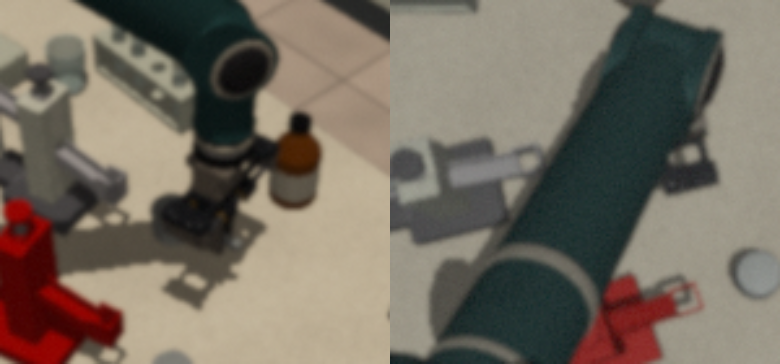

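jog_arm(
  targets=[
    [[1,0,20,0,0,-0.01,1],[2,1,40,0,0,-0.018,1],[2,1,48,0,0,-0.018,1],[2,1,49,0,0,-0.018,1]],
  ],
)

```text
time: 7.93
ee_pos: [610.3, -70.0, 34.2]
ee_rot: [-3.138, -0.003, 1.84]
ft_force: [-0.3, -1.1, -1.5]
grip_width: 0.127
```

Run:
```python
from h import *
for n in ('side',):
    p,d=imaging.grab_frame(n);cv2.imwrite(f'pics/{n}6.png',p[:,:,::-1])
delta([585,28.5,35.5],105.5)
s=cv2.imread('pics/side6.png');s=cv2.resize(s[110:260,200:350],None,fx=4,fy=4)
cv2.imwrite('pics/s6c.png',s)
```

```text
pos [611.122 -70.075  35.182] yaw 105.41921377644923 t 7.9833 ft [-0.06  -0.08  -1.304] w 0.1252252234159555 q [-0.207  0.679  0.361  1.824 -0.353  0.704  0.622]
delta [101.973   1.027  -0.079] rot [-0.002 -0.002 -0.001]
```

View pics/s6c.png

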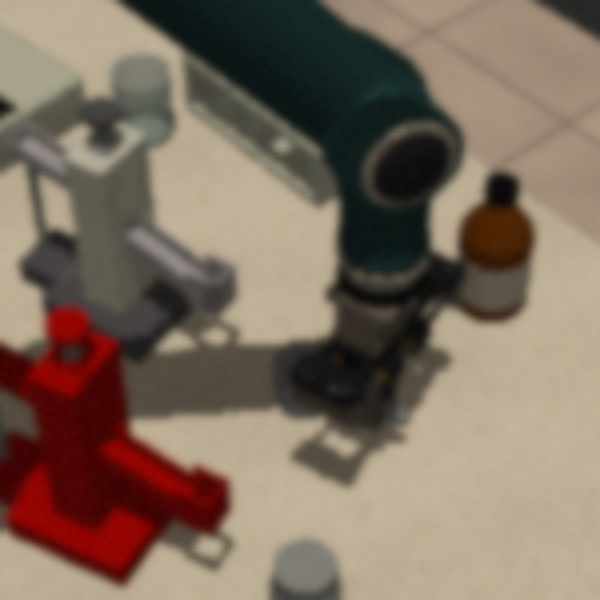

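jog_arm(
  targets=[
    [[15,0,0,0,0,0,1],[35,0,0,0,0,0,1],[55,1,0,0,0,0,1],[70,1,0,0,0,0,1],[75,1,0,0,0,0,1]],
  ],
)

```text
time: 8.4
ee_pos: [591.9, 6.8, 36.3]
ee_rot: [-3.141, -0.005, 1.844]
ft_force: [-0.4, -0.2, -1.7]
grip_width: 0.128
```

Run:
```python
from h import *
delta([585,28.5,35.5],105.5)
```

```text
pos [591.924   6.842  36.313] yaw 105.6380280399833 t 8.4 ft [-0.39  -0.207 -1.718] w 0.12761477709205835 q [-0.339  0.648  0.361  1.883 -0.355  0.675  0.509]
delta [22.718 -0.829  0.916] rot [-0.    -0.005  0.002]
```

jog_arm(
  targets=[
    [[8,0,0,0,0,0,1],[16,0,1,0,0,0,1],[22,-1,1,0,0,0,1],[23,-1,1,0,0,0,1]],
  ],
)

```text
time: 8.73
ee_pos: [584.3, 30.0, 35.5]
ee_rot: [-3.141, -0.005, 1.845]
ft_force: [-0.4, 0.4, -1.2]
grip_width: 0.129
```

Run:
```python
from h import *
for n in ('side','top'):
    p,d=imaging.grab_frame(n);cv2.imwrite(f'pics/{n}7.png',p[:,:,::-1]);np.save(f'pics/{n}7_d.npy',d)
    for q in ('cup','cup_rim','spout'):
        for r in models.landmark_of(q,n)[:2]: print(n,q,r['confidence'],w(n,r['location']))
delta([585,28.5,30],105.5)
s=cv2.imread('pics/side7.png');s=cv2.resize(s[130:230,200:300],None,fx=6,fy=6,interpolation=cv2.INTER_CUBIC)
cv2.imwrite('pics/s7c.png',s)
```

```text
side cup 0.69 [815.206 -17.559   3.228]
side cup 0.63 [566.128 101.763   3.01 ]
side cup_rim 0.47 [292.331 264.378  -5.975]
side cup_rim 0.43 [564.636 105.842  52.625]
side spout 0.77 [ 313.403 -372.116   71.606]
side spout 0.76 [407.041 -87.411  72.261]
top cup 0.45 [526.664 245.562 156.739]
top cup 0.44 [ 420.408 -630.428   -1.234]
top spout 0.77 [404.853 -84.781  66.45 ]
top spout 0.71 [ 308.852 -373.477   69.544]
pos [584.817  28.108  35.356] yaw 105.58790204528682 t 9.1333 ft [ 0.586 -0.552 -1.854] w 0.12877385341997494 q [-0.378  0.642  0.361  1.9   -0.357  0.664  0.474]
delta [0.306 0.284 5.358] rot [-0.001 -0.004  0.002]
```

View pics/s7c.png

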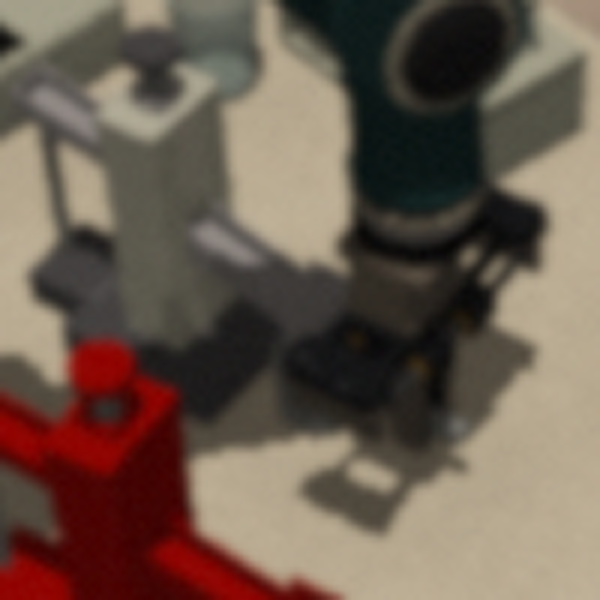

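jog_arm(
  targets=[
    [[0,0,2,0,0,0,1],[0,0,4,0,0,0,1],[0,0,5,0,0,0,1],[0,0,5.5,0,0,0,1],[0,0,5.5,0,0,0,1]],
  ],
)

```text
time: 9.55
ee_pos: [584.7, 28.0, 29.7]
ee_rot: [-3.141, -0.004, 1.843]
ft_force: [-0.1, -0.2, -0.5]
grip_width: 0.124
```

Run:
```python
from h import *
delta([585,28.5,29.5],105.5)
```

```text
pos [584.737  28.03   29.693] yaw 105.58128051675588 t 9.55 ft [-0.095 -0.217 -0.511] w 0.12354273300037245 q [-0.374  0.651  0.356  1.901 -0.361  0.655  0.477]
delta [0.381 0.38  0.194] rot [-0.001 -0.004  0.001]
```

jog_arm(
  targets=[
    [[0,0,0.5,0,0,0,1],[0,0,0.5,0,0,0,0.8],[0,0,0.3,0,0,0,0.6],[0,0,0.3,0,0,0,0.5],[0,0,0.3,0,0,0,0.5]],
  ],
)

```text
time: 9.97
ee_pos: [584.9, 28.2, 29.5]
ee_rot: [-3.141, -0.004, 1.843]
ft_force: [-0.3, -0.1, 0.1]
grip_width: 0.392
```

jog_arm(
  targets=[
    [[0,0,0,0,0,0,0.4],[0,0,0,0,0,0,0.4],[0,0,0,0,0,0,0.4],[0,0,0,0,0,0,0.4]],
  ],
)

```text
time: 10.3
ee_pos: [584.9, 28.1, 29.6]
ee_rot: [-3.141, -0.004, 1.843]
ft_force: [0.3, 0.1, 0.0]
grip_width: 0.601
```

jog_arm(
  targets=[
    [[0,0,-10,0,0,0,0.4],[0,0,-35,0,0,0,0.4],[0,0,-75,0,0,0,0.4],[0,0,-115,0,0,0,0.4],[0,0,-155,0,0,0,0.4]],
  ],
)

```text
time: 10.72
ee_pos: [584.7, 27.2, 186.7]
ee_rot: [-3.141, -0.004, 1.842]
ft_force: [0.5, 0.9, -0.2]
grip_width: 0.597
```

jog_arm(
  targets=[
    [[-20,0,-35,0,0,0,1],[-50,0,-65,0,0,0,1],[-80,0,-95,0,0,0,1],[-110,0,-120,0,0,0,1],[-150,0,-120,0,0,0,1]],
  ],
)

```text
time: 11.13
ee_pos: [627.8, -117.9, 313.6]
ee_rot: [3.132, -0.002, 1.845]
ft_force: [1.1, -0.7, 0.1]
grip_width: 0.257
```

Run:
```python
from h import *
for n in ('side','top'):
    p,d=imaging.grab_frame(n);cv2.imwrite(f'pics/{n}8.png',p[:,:,::-1]);np.save(f'pics/{n}8_d.npy',d)
    for q in ('cup','cup_rim','spout','cup_handle','plunger_top'):
        for r in models.landmark_of(q,n)[:3]: print(n,q,r['confidence'],w(n,r['location']))
delta([536.5,207,330],105.5)
s=cv2.imread('pics/side8.png');s=cv2.resize(s[130:230,200:300],None,fx=3.9,fy=3.9,interpolation=cv2.INTER_CUBIC)
t=cv2.imread('pics/top8.png');t=cv2.resize(t[150:250,130:230],None,fx=3.9,fy=3.9,interpolation=cv2.INTER_CUBIC)
cv2.imwrite('pics/s8c.png',np.hstack([s,t]))
```

```text
side cup 0.55 [566.078  98.233  -3.481]
side cup_rim 0.75 [561.317 103.44   44.595]
side spout 0.75 [564.871 102.428  66.736]
side spout 0.65 [407.251 -90.363  74.022]
side spout 0.59 [ 310.463 -372.744   72.687]
side cup_handle 0.87 [582.309  29.678  35.704]
side plunger_top 0.61 [367.515  12.09  245.989]
side plunger_top 0.54 [535.855 209.679 241.544]
top cup 0.51 [570.433 101.229  -0.648]
top cup_rim 0.7 [567.236  99.35   47.759]
top spout 0.84 [567.836 108.104  68.879]
top spout 0.7 [403.595 -84.906  69.002]
top spout 0.63 [ 309.623 -370.761   68.048]
top cup_handle 0.51 [581.456  27.795  33.526]
top plunger_top 0.48 [536.902 207.686 241.243]
top plunger_top 0.44 [ 280.302 -268.681  250.437]
pos [ 625.112 -116.756  305.985] yaw 105.63784764026393 t 11.7333 ft [ 0.279 -0.182 -0.095] w 0.005722515661483011 q [-0.259  0.405  0.537  1.578 -0.22   1.221  0.591]
delta [335.762   1.91  -22.504] rot [-0.001 -0.005  0.002]
```

View pics/s8c.png

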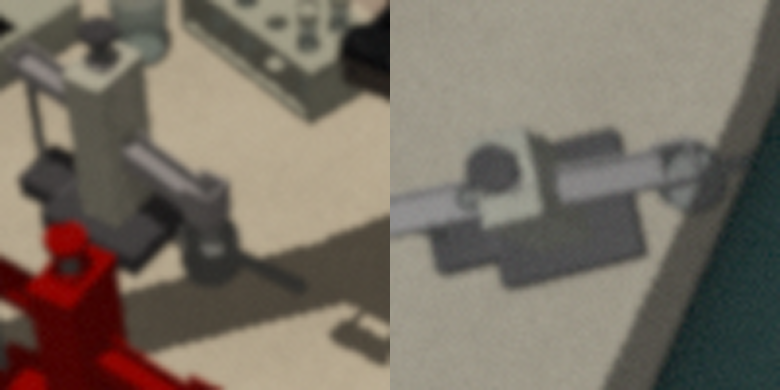

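Run:
```python
from h import *
u=np.array([29,-106.])/np.hypot(29,106);v=np.array([-u[1],u[0]])
out=[]
for n,(x0,y0) in (('side',(220,150)),('top',(175,165))):
    K=10;im=cv2.imread(f'pics/{n}8.png');c=cv2.resize(im[y0:y0+60,x0:x0+60],None,fx=K,fy=K,interpolation=cv2.INTER_CUBIC)
    c=cv2.convertScaleAbs(c,alpha=1.6)
    raw=c.copy()
    def draw(pts,col):
        q=np.array([(px(n,p)-[x0,y0]+0.5)*K for p in pts]).astype(int);cv2.polylines(c,[q],True,col,1)
    s=np.array([565.7,102.5]);cup=np.array([565.5,101])
    for z in (66.5,108.5): draw([np.r_[s+a*16*u+b*16*v,z] for a,b in((1,1),(1,-1),(-1,-1),(-1,1))],(0,0,255))
    th=np.linspace(0,2*np.pi,40)
    draw([np.r_[cup+30*np.array([np.cos(t),np.sin(t)]),45] for t in th],(0,255,0))
    draw([np.r_[cup+28*np.array([np.cos(t),np.sin(t)]),0] for t in th],(255,255,0))
    out.append(c); 
    cv2.imwrite(f'pics/raw8{n}.png',raw)
cv2.imwrite('pics/ov8.png',cv2.resize(np.hstack(out),(800,400)))
```

```text
(no output)
```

View pics/ov8.png

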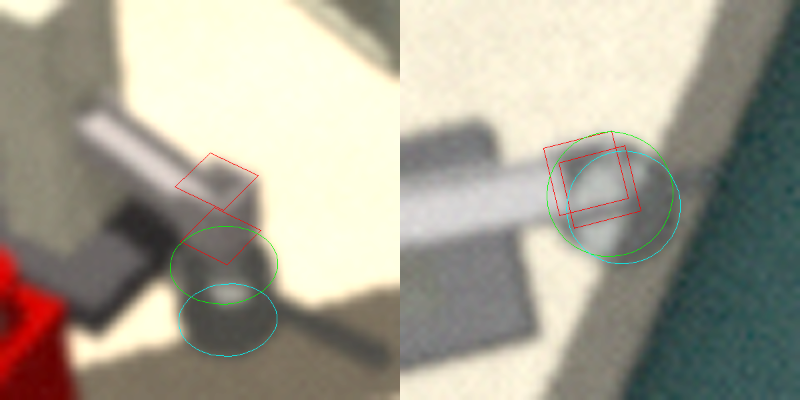

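Run:
```python
import cv2,numpy as np
o=[]
for n,(x0,y0) in (('side',(225,160)),('top',(185,170))):
    im=cv2.imread(f'pics/{n}8.png');c=cv2.resize(im[y0:y0+40,x0:x0+40],None,fx=10,fy=10,interpolation=cv2.INTER_CUBIC)
    c=cv2.convertScaleAbs(c,alpha=2.0,beta=-60)
    for k in range(0,40,5): cv2.putText(c,str(x0+k),(k*10,8),0,0.3,(255,0,0));cv2.putText(c,str(y0+k),(0,k*10+8),0,0.3,(255,0,0));cv2.line(c,(k*10+5,10),(k*10+5,15),(0,0,255));cv2.line(c,(20,k*10+5),(25,k*10+5),(0,0,255))
    o.append(c)
cv2.imwrite('pics/z8.png',np.hstack(o))
```

```text
(no output)
```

View pics/z8.png

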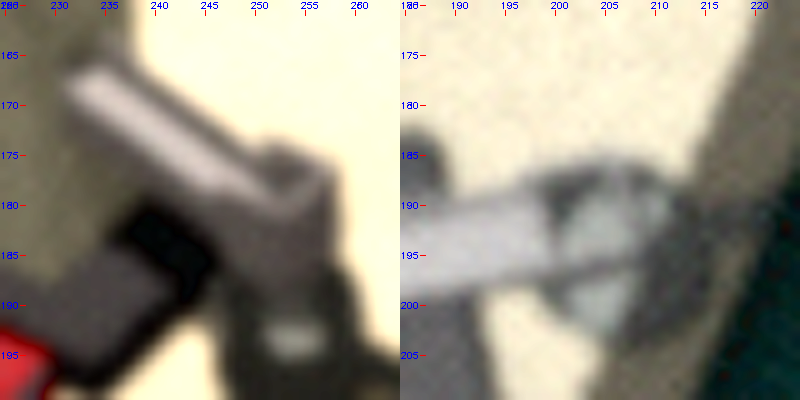

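Overlay check: in both views, the projected rim and foot circles match the cup at side (254,190) and top (207,195), to within about 1 px. The projected spout squares sit over the cup's mouth, with cup and spout agreeing to about 3 mm. The cup stands free, so I'm moving on to the plunger.

jog_arm(
  targets=[
    [[40,0,-20,0,0,0,1],[80,0,-22,0,0,0,1],[120,1,-22,0,0,0,1],[160,1,-22,0,0,0,1],[200,1,-22,0,0,0,1]],
  ],
)

```text
time: 12.15
ee_pos: [571.3, 78.2, 329.2]
ee_rot: [-3.141, -0.005, 1.844]
ft_force: [1.2, 0.0, 0.4]
grip_width: 0.001
```

```bash
python3 -c "
from h import *
delta([536.2,207.5,310],105.5)"
```

```text
pos [571.349  78.155 329.185] yaw 105.6663203981252 t 12.15 ft [1.169 0.024 0.381] w 0.0008321576000240031 q [-0.574  0.263  0.472  1.692 -0.131  1.218  0.203]
delta [133.939   1.097  19.818] rot [-0.001 -0.005  0.003]
```

jog_arm(
  targets=[
    [[35,0,0,0,0,0,1],[70,0,5,0,0,0,1],[105,1,10,0,0,0,1],[130,1,20,0,0,0,1],[134,1,20,0,0,0,1]],
  ],
)

```text
time: 12.57
ee_pos: [532.9, 213.7, 307.9]
ee_rot: [-3.138, -0.007, 1.853]
ft_force: [-0.7, 0.1, -1.0]
grip_width: 0.004
```

Run:
```python
from h import *
for n in ('side',):
    p,d=imaging.grab_frame(n);cv2.imwrite(f'pics/{n}9.png',p[:,:,::-1])
delta([536.2,207.5,260],105.5)
s=cv2.imread('pics/side9.png');s=cv2.resize(s[60:210,160:310],None,fx=4,fy=4)
cv2.imwrite('pics/s9c.png',s)
```

```text
pos [533.993 211.661 308.656] yaw 106.06319899887514 t 12.6167 ft [0.04  1.034 0.223] w 0.004356522520692401 q [-0.754  0.271  0.396  1.721 -0.119  1.175 -0.045]
delta [-4.876  1.116 48.627] rot [-0.003 -0.005  0.01 ]
```

View pics/s9c.png

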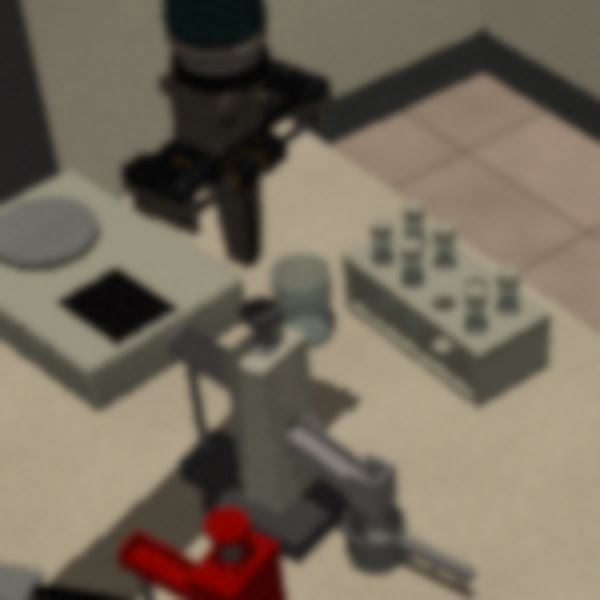

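jog_arm(
  targets=[
    [[-3,1,15,0,0,0,1],[-5,1,30,0,0,0,1],[-5,1,40,0,0,0,1],[-5,1,44,0,0,0,1],[-5,1,45,0,0,0,1]],
  ],
)

```text
time: 13.03
ee_pos: [536.2, 206.3, 263.1]
ee_rot: [-3.137, -0.005, 1.85]
ft_force: [0.2, -0.5, -1.2]
grip_width: 0.002
```

Run:
```python
from h import *
for n in ('side',):
    p,d=imaging.grab_frame(n);cv2.imwrite(f'pics/{n}10.png',p[:,:,::-1])
delta([536.2,207.5,255],105.5)
s=cv2.imread('pics/side10.png');s=cv2.resize(s[90:170,190:270],None,fx=7,fy=7)
cv2.imwrite('pics/s10c.png',s)
```

```text
pos [536.388 206.652 263.616] yaw 106.00181665543487 t 13.0833 ft [ 0.32  -0.404 -0.533] w 0.004791270107012185 q [-0.738  0.313  0.392  1.774 -0.14   1.084 -0.018]
delta [0.822 0.081 8.62 ] rot [-0.003 -0.005  0.009]
```

View pics/s10c.png

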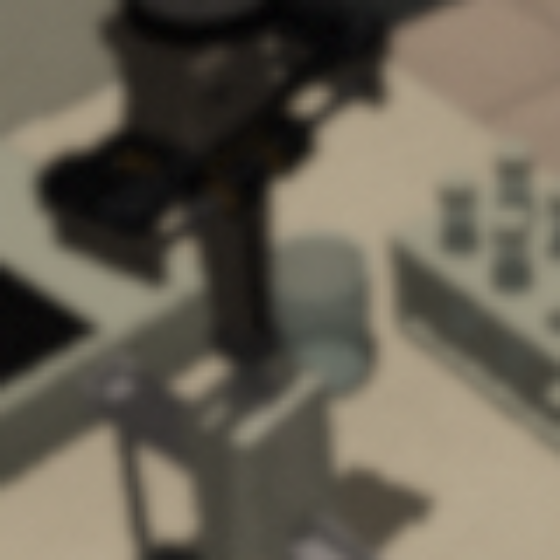

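jog_arm(
  targets=[
    [[1,0,6,0,0,0,1],[1,0,11,0,0,0,1],[1,0,16,0,0,0,1],[1,0,20,0,0,0,1],[1,0,23,0,0,0,1]],
  ],
)

```text
time: 13.5
ee_pos: [537.1, 207.7, 241.2]
ee_rot: [-3.141, -0.005, 1.85]
ft_force: [0.7, -0.2, 5.9]
grip_width: 0.003
```

jog_arm(
  targets=[
    [[0,0,3,0,0,0,1],[0,0,6,0,0,0,1],[0,0,8,0,0,0,1],[0,0,9,0,0,0,1]],
  ],
)

```text
time: 13.83
ee_pos: [537.2, 207.6, 232.7]
ee_rot: [-3.141, -0.005, 1.85]
ft_force: [-2.3, -1.4, 8.7]
grip_width: -0.001
```

jog_arm(
  targets=[
    [[0,0,0.7,0,0,0,1],[0,0,1.4,0,0,0,1]],
  ],
)

```text
time: 14.0
ee_pos: [537.1, 207.6, 232.1]
ee_rot: [-3.141, -0.006, 1.85]
ft_force: [-1.7, -0.8, 8.3]
grip_width: 0.006
```

Run:
```python
from h import *
s=manip.observe();print(s['time'],s['ee_pos'],s['ft_force'])
```

```text
14.0 [537.143 207.631 232.08 ] [-1.723 -0.839  8.309]
```

jog_arm(
  targets=[
    [[0,0,1,0,0,0,1],[0,0,1.5,0,0,0,1],[0,0,1.5,0,0,0,1]],
  ],
)

```text
time: 14.25
ee_pos: [537.1, 207.6, 231.3]
ee_rot: [-3.142, -0.006, 1.85]
ft_force: [-2.4, -1.5, 8.1]
grip_width: 0.008
```

jog_arm(
  targets=[
    [[0,0,1,0,0,0,1],[0,0,1.7,0,0,0,1],[0,0,1.7,0,0,0,1]],
  ],
)

```text
time: 14.5
ee_pos: [537.1, 207.6, 230.7]
ee_rot: [3.141, -0.007, 1.85]
ft_force: [-2.5, -1.4, 9.8]
grip_width: 0.001
```

jog_arm(
  targets=[
    [[0,0,1.2,0,0,0,1],[0,0,2.0,0,0,0,1],[0,0,2.0,0,0,0,1]],
  ],
)

```text
time: 14.75
ee_pos: [537.2, 207.6, 230.6]
ee_rot: [3.141, -0.008, 1.85]
ft_force: [-5.4, -2.2, 14.1]
grip_width: 0.005
```

jog_arm(
  targets=[
    [[0,0,2.2,0,0,0,1],[0,0,2.4,0,0,0,1],[0,0,2.4,0,0,0,1],[0,0,2.4,0,0,0,1],[0,0,2.4,0,0,0,1]],
  ],
)

```text
time: 15.17
ee_pos: [537.2, 207.6, 230.6]
ee_rot: [3.14, -0.009, 1.85]
ft_force: [-6.8, -2.8, 17.5]
grip_width: 0.008
```

Run:
```python
from h import *
for i in range(14):
    p,d=imaging.grab_frame('side')
    s=manip.observe();print(round(s['time'],2),s['ee_pos'][2].round(2),s['ft_force'].round(1))
cv2.imwrite('pics/side11.png',p[:,:,::-1])
s=p[:,:,::-1][130:230,200:300];cv2.imwrite('pics/s11c.png',cv2.resize(s,None,fx=6,fy=6,interpolation=cv2.INTER_CUBIC))
```

```text
15.22 230.66 [-6.2 -2.4 18.3]
15.27 230.61 [-5.6 -1.8 17.4]
15.32 230.65 [-5.3 -2.2 18. ]
15.37 230.64 [-5.9 -2.5 17.4]
15.42 230.65 [-5.5 -2.1 17.9]
15.47 230.65 [-6.7 -2.2 16.6]
15.52 230.66 [-6.5 -2.3 17. ]
15.57 230.64 [-5.9 -2.4 17.9]
15.62 230.63 [-6.  -2.1 17.7]
15.67 230.6 [-5.7 -2.5 17.8]
15.72 230.64 [-6.1 -1.5 16.2]
15.77 230.63 [-5.8 -2.2 16.5]
15.82 230.64 [-5.7 -2.9 17. ]
15.87 230.63 [-5.4 -1.8 17. ]
```

View pics/s11c.png

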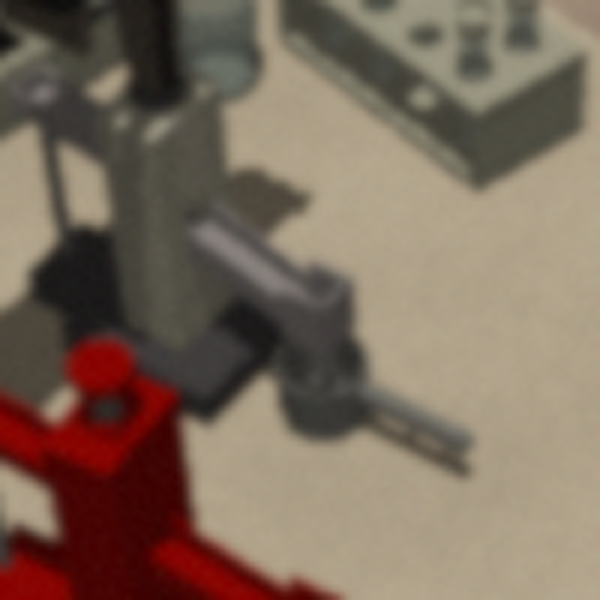

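jog_arm(
  targets=[
    [[0,0,-5,0,0,0,1],[0,0,-12,0,0,0,1],[0,0,-20,0,0,0,1],[0,0,-30,0,0,0,1],[0,0,-45,0,0,0,1]],
  ],
)

```text
time: 16.28
ee_pos: [536.3, 207.1, 275.0]
ee_rot: [-3.14, -0.008, 1.85]
ft_force: [0.3, 0.3, 0.2]
grip_width: 0.006
```

jog_arm(
  targets=[
    [[0,0,-30,0,0,0,1],[-10,0,-60,0,0,0,1],[0,40,-60,0,0,0,1],[0,80,-60,0,0,0,1],[0,120,-60,0,0,0,1]],
  ],
)

```text
time: 16.7
ee_pos: [652.7, 241.2, 336.2]
ee_rot: [3.142, -0.01, 1.852]
ft_force: [0.9, 0.7, 0.1]
grip_width: 0.007
```

Run:
```python
from h import *
o=[]
for n,(x0,y0) in (('side',(190,120)),('top',(120,150))):
    p,d=imaging.grab_frame(n);cv2.imwrite(f'pics/{n}12.png',p[:,:,::-1]);np.save(f'pics/{n}12_d.npy',d)
    for q in ('cup','cup_rim','spout','ball0_center','ball1_center','ball2_center','plunger_top'):
        for r in models.landmark_of(q,n)[:2]: print(n,q,round(r['confidence'],2),w(n,r['location']).round(1))
    o.append(cv2.resize(p[y0:y0+100,x0:x0+100,::-1],None,fx=3.9,fy=3.9,interpolation=cv2.INTER_CUBIC))
cv2.imwrite('pics/c12.png',np.hstack(o))
delta([536,207,400],105)
```

```text
side cup 0.77 [566.3  99.5  -2.3]
side cup_rim 0.58 [563.3 102.3  45.9]
side spout 0.86 [409.5 -87.6  73.3]
side spout 0.82 [ 312.4 -374.1   72. ]
side ball2_center 0.65 [563.1 102.1  43.4]
side plunger_top 0.48 [ 271.2 -266.3  246.9]
side plunger_top 0.42 [532.5 207.5 243.1]
top cup 0.53 [568.4 104.7   0.7]
top cup_rim 0.55 [566.8 100.1  43.2]
top spout 0.76 [ 309.5 -370.6   70.8]
top spout 0.75 [568.7 106.1  69.4]
top ball1_center 0.31 [564.8 101.1  44.7]
top plunger_top 0.72 [365.   17.4 243.2]
top plunger_top 0.67 [ 276.5 -267.9  249.5]
pos [651.762 239.672 335.142] yaw 105.99867291604129 t 17.5 ft [0.19  0.056 0.848] w 0.00706033663594253 q [-0.668  0.484  0.411  1.375 -0.202  1.323  0.03 ]
delta [   1.06  -120.353  -64.721] rot [-0.001 -0.009  0.017]
```

View pics/c12.png

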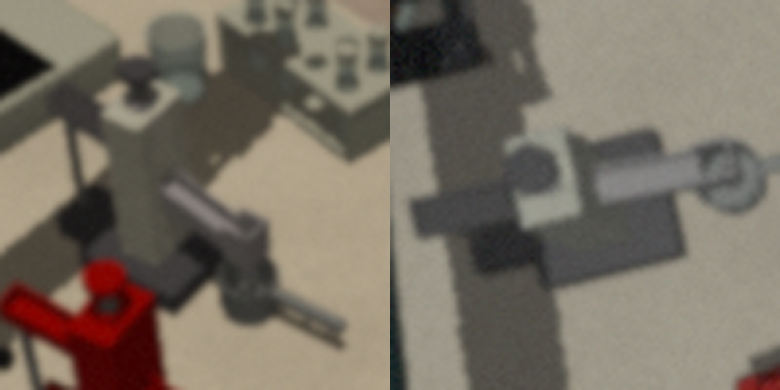

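jog_arm(
  targets=[
    [[-40,0,-5,0,0,0,1],[-80,0,-5,0,0,0,1],[-120,0,-5,0,0,0,1],[-160,0,-5,0,0,0,1],[-200,0,-5,0,0,0,1]],
  ],
)

```text
time: 17.92
ee_pos: [707.1, 45.7, 338.6]
ee_rot: [-3.141, -0.009, 1.85]
ft_force: [1.4, 0.1, 1.0]
grip_width: 0.004
```

jog_arm(
  targets=[
    [[-40,-10,-5,0,0,0,1],[-80,-20,-5,0,0,0,1],[-120,-40,-5,0,0,0,1],[-160,-50,-5,0,0,0,1],[-200,-60,-5,0,0,0,1]],
  ],
)

```text
time: 18.33
ee_pos: [704.1, -161.8, 342.4]
ee_rot: [-3.141, -0.009, 1.851]
ft_force: [0.3, -0.1, 0.4]
grip_width: 0.005
```

Run:
```python
from h import *
o=[]
for n,(x0,y0) in (('side',(200,130)),('top',(130,155))):
    p,d=imaging.grab_frame(n);cv2.imwrite(f'pics/{n}13.png',p[:,:,::-1]);np.save(f'pics/{n}13_d.npy',d)
    for q in ('ball0_center','ball1_center','cup'):
        for r in models.landmark_of(q,n)[:4]: print(n,q,round(r['confidence'],2),w(n,r['location']).round(1))
    o.append(cv2.resize(p[y0:y0+90,x0:x0+90,::-1],None,fx=4.4,fy=4.4,interpolation=cv2.INTER_CUBIC))
cv2.imwrite('pics/c13.png',cv2.convertScaleAbs(np.hstack(o),alpha=1.5))
z=[]
for n,k,(x0,y0) in (('side',8,(235,170)),('side',13,(235,170)),('top',8,(190,175)),('top',13,(190,175))):
    z.append(cv2.resize(cv2.convertScaleAbs(cv2.imread(f'pics/{n}{k}.png'),alpha=1.7)[y0:y0+35,x0:x0+35],(390,290),interpolation=cv2.INTER_CUBIC))
cv2.imwrite('pics/z13.png',np.vstack([np.hstack(z[:2]),np.hstack(z[2:])]))
delta([536,207,400],105)
```

```text
side cup 0.76 [563.6 100.   -5.1]
top ball0_center 0.24 [ 437.5 -168.7    4.6]
top ball1_center 0.23 [568.2 103.6   0.7]
top cup 0.8 [569.  102.1  -2.1]
pos [ 705.086 -157.323  341.814] yaw 106.2136638509446 t 18.7333 ft [ 0.147  0.256 -0.637] w 0.004207583188219951 q [-0.123  0.549  0.488  1.281 -0.26   1.378  0.639]
delta [397.595 -60.662 -54.272] rot [-0.001 -0.01   0.021]
```

View pics/c13.png

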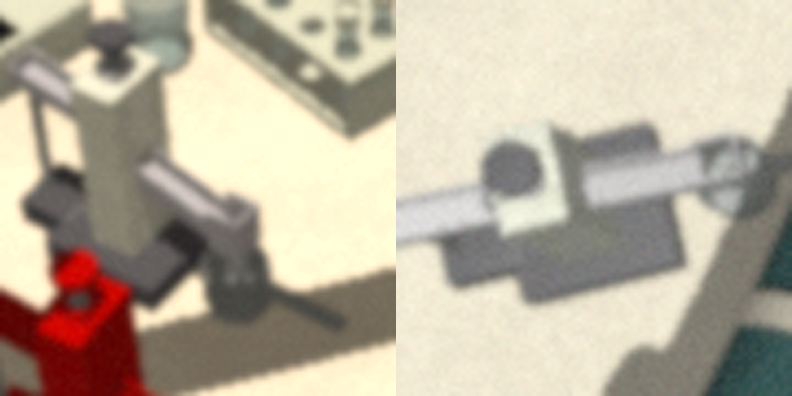

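View pics/z13.png

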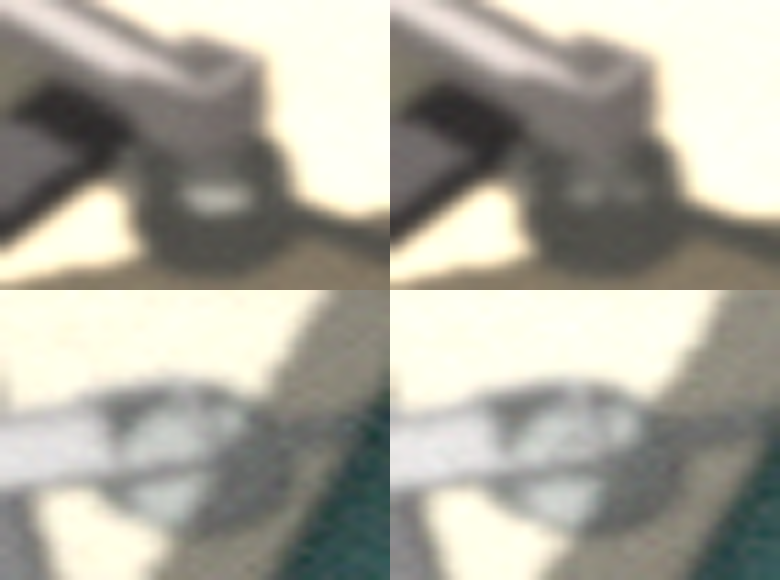

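The side zoom now shows the bright cup floor at side (255,193) split by a darker round thing, so it looks as if a ball has arrived. I'll compare the magazine and the depth readings before and after.

Run:
```python
from h import *
for n in('side','top'):
  for k in (8,12,13):
    C=cloud(n,np.load(f'pics/{n}{k}_d.npy'));r=np.hypot(C[...,0]-565.5,C[...,1]-101)
    m=(r<24)&(C[...,2]<40)&(C[...,2]>-8);print(n,k,m.sum(),np.percentile(C[...,2][m],[10,50,90,97]).round(1))
  A=np.load(f'pics/{n}0_d.npy');B=np.load(f'pics/{n}13_d.npy')
  CA=cloud(n,A);m=(abs(CA[...,0]-520)<60)&(CA[...,1]>215)&(CA[...,1]<330)&(CA[...,2]>100)
  ys,xs=np.nonzero(m);print(n,xs.min(),xs.max(),ys.min(),ys.max())
o=[]
for n,(x0,y0) in (('side',(198,125)),('top',(120,180))):
  for k in (0,13):
    im=cv2.imread(f'pics/{n}{k}.png')
    o.append(cv2.resize(cv2.convertScaleAbs(im[y0:y0+35,x0:x0+45],alpha=1.4),(390,300),interpolation=cv2.INTER_CUBIC))
cv2.imwrite('pics/m13.png',np.vstack([np.hstack(o[:2]),np.hstack(o[2:])]))
```

```text
side 8 51 [ 0.3 10.6 26.7 35.1]
side 12 49 [ 5.1 18.1 29.6 34.2]
side 13 50 [ 5.1 17.3 28.7 33.2]
side 202 231 134 168
top 8 109 [-0.   4.1  8.   8.8]
top 12 107 [-0.2  3.5 11.2 19.4]
top 13 110 [-0.6  3.6 11.2 22. ]
top 125 164 184 211
```

View pics/m13.png

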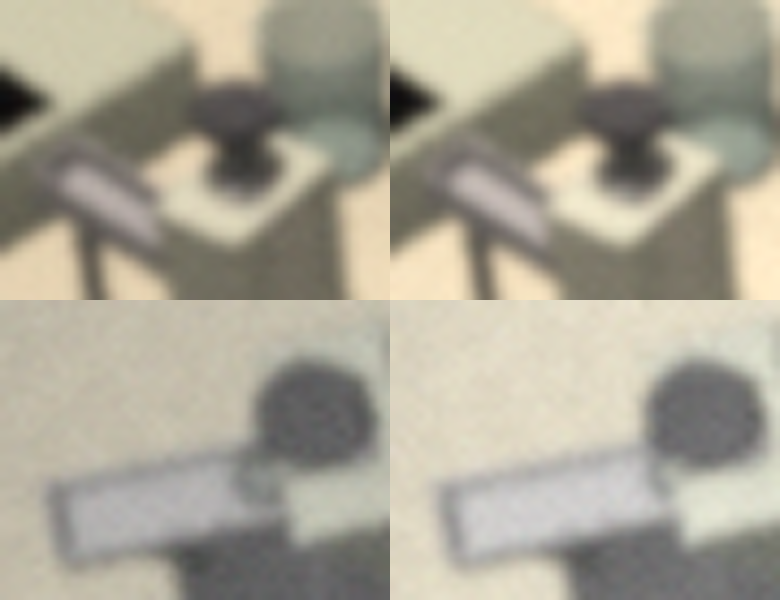

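The depth inside the cup rose from at most 9 mm to about 22 mm (a ball top would be near 24 mm). The ball that showed at the magazine/housing joint, top (150,201), has rolled inward by one place. The plunger cap is back at its rest height. I'm handing in.

```bash
python3 -c "
from station import sign_off, manip
print(manip.observe()['time'],manip.observe()['ft_force']); print(sign_off())"
```

```text
18.7333 [ 0.14656682  0.25583801 -0.63708052]
the job is handed in; nothing more can be done
None
```

I handed the job in at 18.7 s. The cup stands upright and released under the white dispenser's spout, and the checks show one ball in it.

- **Cup:** I gripped it by its handle and slid it in low under the spout. It is centred to about 3 mm. The spout estimates disagreed by a few mm: the network's put it about 2–3 mm to one side of the cup, and my own reading of the top picture put it about 3 mm to the other side. I left the cup where it was.
- **Press:** I pressed the plunger onto its stop and held it there for about 1 s. The vertical force was 14–18 N and the highest reading was 18.3 N. There was also about 6 N of sideways force on the fingertips.
- **Ball:** After I lifted off, depth inside the cup showed something about 22 mm high where the floor had been at most 9 mm, which fits one ball. The side view also shows it. The ball that had been visible in the magazine had rolled inward by one place.
- **Plunger and arm:** The plunger is back up, and the arm is clear of everything with no contact force.
- **Not checked:** I did not measure the bystander objects one by one. No unexpected contact force showed on any move.

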